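# Shut the pigment box and set its clamp screw

### The job

Slide the cover of the wooden pigment box fully shut, then turn the brass thumbscrew on its strap clockwise until it seats, and back it off a quarter turn so that the clamp does not bite into the cover. Finish while still holding the thumbscrew in the gripper at that setting: do not let go of it. Leave the jars, bowls and other things around the box where they are.

Things in the scene. Friction and masses are not known exactly. Their poses are not given: they have to be found in the camera images.
- box: Pale wooden pigment box, fixed to the table, 130 (its x) x 280 (its y) mm; origin under its centre at table height, z up. Open compartment with small pots in its -y half, solid deck at its +y end. Dark rails along both long edges, top 72 mm above the table, guide the cover, whose underside slides 60 mm above the table. A steel strap 24 mm wide bridges the box across its x at y = -105 mm, strap top 95 mm above the table, carrying the thumbscrew
- cover (a joint): Sliding plywood cover, m: 0 = fully shut against its stop over the compartment, grows as it opens towards the box's +y, to 0.11. Stays where left; about 1.5 N of friction. The plate is 106 x 165 x 8 mm, top 68 mm above the table; shut, its front passes under the strap
- cover_grip (a point): On the cover's upright dark wooden grip bar, 56 mm along the box's x, 12 mm thick along the box's y, rising 28 mm from the cover's top (to 96 mm above the table). The point is at the bar's centre, 5 mm below its top; shut, it lies at x = 0, y = +28 mm of the box. Axes as the box's
- thumb_screw (a joint): Thumbscrew angle, rad, about the vertical: 0 = seated, a hard stop with the wing in line with the strap (across the box). Clockwise seen from above lowers the value and tightens; anticlockwise raises it (loosens), to 4.5. It starts less than half a turn (1.0 to 2.8 rad) off its seat. Friction about 0.05 N m; it stays where it is left. A quarter turn back from the seat (1.57) leaves the wing along the box's length
- wing: The brass wing head of the thumbscrew, turning with it, 52 mm long (its x), 12 mm thick (its y, the faces to pinch). Origin on the screw axis at the strap's top (x = 0, y = -105 mm of the box, 95 mm above the table), z up; at joint 0 its axes are parallel to the box's. The wing stands 8 to 34 mm above its origin over a stem 12 mm across
- wing_grip (a point): On the screw axis, in the middle of the wing, 118 mm above the table (23 mm above the strap), with the wing's axes; the place to pinch
- paint_jar: Bystander to leave alone: closed glass paint jar, 48 mm across, 60 mm high; origin at the centre of its underside
- water_cup: Bystander to leave alone: open glass cup, 64 mm across, 70 mm high; origin at the centre of its underside
- brush: Bystander to leave alone: paint brush lying on the table; origin in it at table height
- mix_bowl: Bystander to leave alone: white mixing bowl, 84 mm across, 40 mm high; origin at the centre of its underside
- tape_roll: Bystander to leave alone: paper tape roll lying flat, 84 mm across, 24 mm high; origin at the centre of its underside

How it is judged (in metres and radians):
On the way, in this order (a step that is already met when the one before it is completed fails the run):
1. the cover is fully shut (value of joint cover below 0.005 m), for 0.2 s.
2. with the cover shut, the thumbscrew is turned clockwise until it seats (value of joint cover below 0.005 m and value of joint thumb_screw below 0.08 rad), for 0.1 s.
3. the thumbscrew is backed off a quarter turn and held (value of joint cover below 0.005 m and value of joint thumb_screw between 1.35 and 1.79 rad and contact force between the fingers and wing above 2 N), for 0.2 s.
At the end, for the whole second after the job is handed in: The cover is within 5 mm of fully shut, the thumbscrew is a quarter turn (1.57 rad, within 0.22 rad) back from its seat and still, and the fingers hold its wing (more than 2 N) (all of step 3 and velocity of joint thumb_screw between -0.1 and 0.1 rad/s); the arm keeps its last pose, push and grip.
It fails at once if one of the loose things around the box is pushed more than 30 mm (distance of any of paint_jar, water_cup, brush, mix_bowl, tape_roll from where it was at the start of the episode above 0.03 m).
It fails at once if a standing jar, cup or bowl, or the tape roll, is knocked over (angle between any of paint_jar, water_cup, mix_bowl, tape_roll's own z axis and vertical above 0.6 rad).
It also fails if it takes over 51 s, if anything falls off the work surface, if the arm or the gripper's body presses on something with over 40 N, if the wrist force passes 120 N, or if a joint passes its speed limit or range.

### The arm

A 6-joint arm with a two-finger parallel gripper is mounted at the origin on the work surface. World frame = base frame: x ahead of the robot, y to its left, z up, the work surface at z = 0. Lengths are in mm, angles in degrees, forces in N, time in s.
With the tool pointing down it reaches from about 300 to 850 mm from the base axis. Payload 4.2 kg.
Tool frame: the origin (TCP) lies on the centre line of the jaws, within the pads' length; the fingertips stand 11 mm ahead of it and the grasp point (between the pads) lies 8 mm behind it; z points along the fingers, y is the line along which they close (so a half turn about z gives the same grasp; the last joint's range is limited). The gripper opens to 91 mm and grips with 3 to 60 N. Pads are 32 mm wide; open, the fingers measure 118 mm over their backs; the gripper's body (76 mm by 178 mm) begins 60 mm behind the grasp point.
Start: joints at [69.557, 18.312, 89.639, -0, 72.044, -1.146], TCP at [190.023, 542.712, 197.376] pointing down, gripper open.
Joint ranges: [-177.97, 177.97], [-48.28, 115.42], [12.27, 149.76], [-77.06, 257.06], [2.81, 150.46], [-146.56, 146.56]. Speed limits (degrees/s): [147.25, 147.25, 180, 180, 180, 180].

### API

Orientations are given as [roll, pitch, yaw] about the fixed x, y, z axes, in that order (R = Rz(yaw) Ry(pitch) Rx(roll)).
In Python, from workcell import env, grab_frame, camera_model, models gives the robot as it stands.
- The arm moves only by the shell command python3 -m crank 'ROWS' [FORCE]. ROWS is text: rows parted by semicolons, each of 7 numbers parted by spaces: the closure, from -1 (fully open) to 1 (shut), so that 0 is half open, then the shift along the tool's x, y, z in mm, then the turn, a rotation vector about the tool's x, y, z in degrees. A call has 1 to 10 rows; each row shifts and turns the commanded pose from where the row before left it, along the tool's axes as they then stand; what a row does not reach is not made up. A row lasts 1/8 s, in which the tool goes at most 62.5 mm and 10.7 degrees, less where a joint would pass 70% of its speed; a pose out of reach is approached as far as the arm can. A call is refused whole if a number of a shift passes 62.5 or a number of a turn 10.7, either way. A call with a gripper value outside its range is refused whole. The fingers move at their own pace and stop on an object; FORCE is the grip in N (left out, the last holds). Time passes only in rows, so rows that do not move let the fingers close. It gives the time, the measured TCP pose, the force, the opening and the grip force at its end, in the units of the state.
- env.state(): the state, without advancing time (a new reading comes with each control period).
- grab_frame(name): name is "scene" or "top" or "wrist"; returns the picture (420x560x3 uint8, blue, green, red); there is no depth.
- camera_model(name): a dict with "K" (3x3 intrinsics, pixels), "R" (3x3) and "t" (3): a world point X has camera coordinates R X + t; the wrist camera has in their place "mount" (4x4, takes a point from camera to tool coordinates, whose origin is the TCP and whose axes are the flange's). Camera axes: x right, y down, z forward; pixel columns grow to the right and rows downward; lengths in mm; the calibration is good to about 2 mm. The wrist camera is an equidistant fisheye: a pixel r from the principal point sees the ray r / f radians off the axis. A picture is of the moment at which its call begins: read the wrist's pose just before it. camera_model takes no time and is no camera call.
- env.job_done(): hands the job in; it is judged then, once.
Trained networks look in the newest picture that a camera, given by its name, has taken for a name from the list of things; names that differ only in an ending like _2 or _b are one class to them, and where a whole thing is asked for, a point or a joint stands for the part that bears it (a point fixed in the world has none). Each returns a list of dicts, best first, with "p" (0 to 1); they miss things now and then, are a little off and sometimes report something else, mostly with a low value. They report only what shows in the picture. A call takes as long as a camera call.
- models.search_frame(name, camera): "point" ([x, y, z] in mm, in world coordinates, good to about 4 mm: the middle of the surface that is visible of it).
The state is a dict: "time_s": time; "qpos": joint angles; "qvel": joint speeds; "effort": joint torques, N m; "ee_pos": TCP position; "ee_rot": TCP orientation; "force": force on the tool from outside, world axes, zero at the start; "torque": the same for the moment, N m; "gripper_width": finger opening in mm; "gripper_force": force on a finger pad.
Only numpy, scipy, OpenCV 4.12 (cv2) and the standard library are available. Lean on these libraries where they do the work, as an engineer would, in place of code of your own. Each camera call takes 0.05 s, during which the arm holds its last target. There are 200 camera calls.

## Working session

There is one attempt and no reset: what is moved stays moved. The work goes in short steps, Python scripts to look and compute and a shell command to move; the robot and the scene stay as the last step left them, time stands still between calls to the robot, and variables do not carry over. Pictures are saved under pics/ and viewed, at most 10 in all, crops included, and the job is handed in when it is done.

```bash
mkdir -p pics; python3 - <<'E'
from workcell import env, grab_frame, camera_model, models
import cv2
for c in ["top","scene"]:
    im=grab_frame(c); cv2.imwrite(f"pics/{c}0.png",im)
    m=camera_model(c); print(c,m["K"],m["R"],m["t"])
    for n in ["box","cover_grip","wing","wing_grip","paint_jar","water_cup","brush","mix_bowl","tape_roll"]:
        print(n,[( [round(v) for v in d["point"]],round(d["p"],2)) for d in models.search_frame(n,c)[:2]])
print(env.state())
E
```

```text
top [[409.90880203   0.         281.12714149]
 [  0.         409.90880203 203.1471987 ]
 [  0.           0.           1.        ]] [[-0.01827216 -0.99977275  0.0109809 ]
 [-0.98243144  0.01591293 -0.1859442 ]
 [ 0.18572721 -0.01418558 -0.98249894]] [ 39.98610967 592.25714119 801.69996177]
box [([575, 30, 73], 0.92)]
cover_grip [([554, 80, 70], 0.93)]
wing [([612, -72, 129], 0.73)]
wing_grip [([611, -73, 127], 0.54)]
paint_jar [([689, 31, 59], 0.72)]
water_cup [([681, 136, 33], 0.94)]
brush [([464, 18, 16], 0.64), ([465, 228, 26], 0.2)]
mix_bowl [([656, -206, 21], 0.7)]
tape_roll [([467, 229, 20], 0.85)]
scene [[498.27545805   0.         286.08332017]
 [  0.         498.27545805 206.21321101]
 [  0.           0.           1.        ]] [[ 0.88971408  0.45651688  0.00109465]
 [ 0.28701663 -0.55750409 -0.77898052]
 [-0.35500749  0.69338412 -0.62704717]] [-531.59142195  -72.71541271 1254.9358675 ]
box [([441, 250, 23], 0.73), ([592, -20, 63], 0.67)]
cover_grip [([561, 77, 68], 0.59)]
wing [([621, -76, 117], 0.61)]
wing_grip [([615, -75, 116], 0.69), ([559, 76, 71], 0.2)]
paint_jar [([710, 16, 44], 0.59)]
water_cup [([677, 119, 44], 0.95)]
brush [([473, 3, 20], 0.92)]
mix_bowl [([647, -192, 24], 0.65)]
tape_roll [([441, 252, 19], 0.66)]
{'time_s': 1.0, 'qpos': array([ 6.95570314e+01,  1.83113476e+01,  8.96385335e+01, -4.77486618e-04,
        7.20433402e+01, -1.14647607e+00]), 'qvel': array([0.06256457, 0.06198848, 0.03325919, 0.04680353, 0.01435932,
       0.03097579]), 'effort': array([-5.25154337e-04, -4.12357378e+01, -2.32239962e+01,  7.30473292e-02,
        3.77764518e-02, -4.48443330e-06]), 'ee_pos': array([190.02868794, 542.71856214, 197.38463636]), 'ee_rot': array([1.79993232e+02, 5.89785654e-04, 1.60703655e+02]), 'force': array([ 0.33412374,  0.14081972, -0.57946768]), 'torque': array([ 0.05407848, -0.01721638, -0.006028  ]), 'gripper_force': 0.0, 'gripper_width': 91.15115609908527}
```

View pics/top0.png

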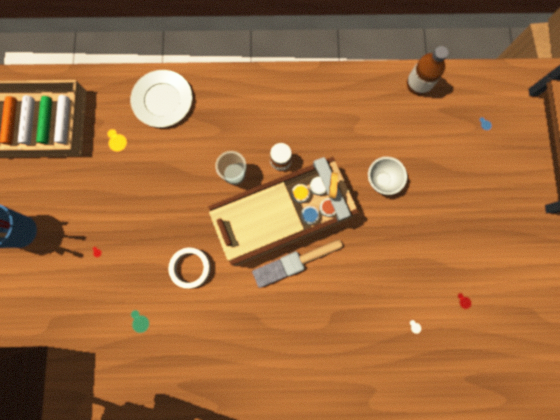

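View pics/scene0.png

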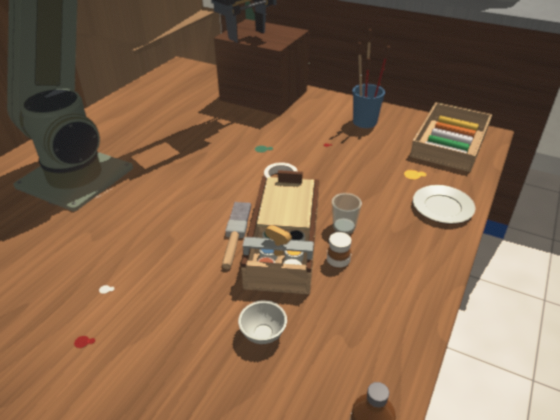

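```bash
cat > h.py <<'E'
import numpy as np
from workcell import camera_model
def bp(c,u,v,z):
    m=camera_model(c);R=np.array(m["R"]);t=np.array(m["t"]);K=np.array(m["K"])
    d=R.T@np.linalg.solve(K,[u,v,1]);o=-R.T@t
    return (o+d*(z-o[2])/d[2]).round(1)
def proj(c,X):
    m=camera_model(c);p=np.array(m["K"])@(np.array(m["R"])@np.array(X,float)+np.array(m["t"]));return (p[:2]/p[2]).round(1)
E
python3 - <<'E'
import cv2
from h import *
im=cv2.imread("pics/top0.png")[140:280,190:370];cv2.imwrite("pics/crop_top.png",cv2.resize(im,None,fx=4.2,fy=4.2,interpolation=cv2.INTER_CUBIC))
print("bar",bp("top",226,232,96),"wing",bp("top",335,186,129))
for u,v in [(209,209),(232,262),(356,209),(333,159)]: print(bp("top",u,v,72))
E
```

```text
bar [529.4 139.5  96. ] wing [610.9 -73.5 129. ]
[579.9 177.3  72. ]
[472.  130.1  72. ]
[ 575.  -123.1   72. ]
[682.1 -80.4  72. ]
```

View pics/crop_top.png

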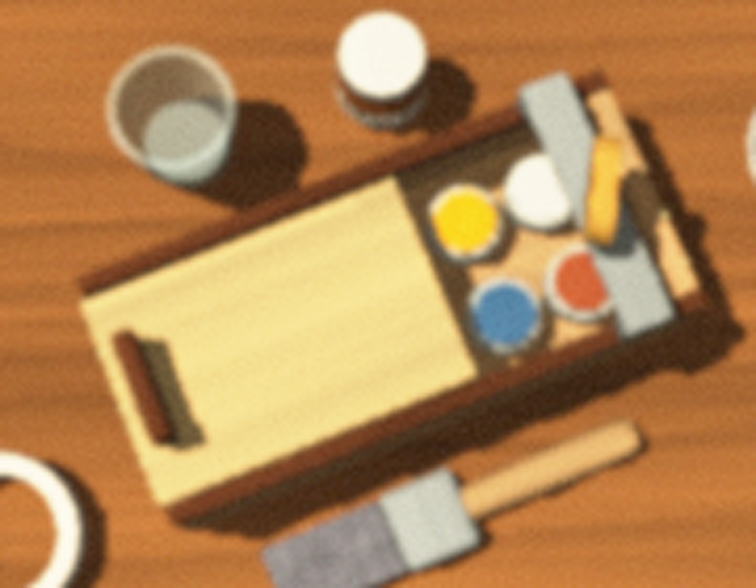

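Top view: the bar is at about (223,232) px and the box runs along world azimuth ~112°. The cover is open ~95 mm. The wing is at (334,185) px, close to world x, so its joint reads about 2.6 rad. Plan: align tool y with box y and go above the bar.

```bash
python3 -m crank '-1 0 0 0 0 0 -10.3;-1 0 0 0 0 0 -10.3;-1 0 0 0 0 0 -10.3;-1 0 0 0 0 0 -10.3;-1 -10 -30 0 0 0 0;-1 -18 -55 0 0 0 0;-1 -18 -55 0 0 0 0;-1 -18 -55 0 0 0 0;-1 -18 -55 0 0 0 0;-1 -18 -55 0 0 0 0'; python3 -m crank '-1 -18 -55 0 0 0 0;-1 -18 -55 0 0 0 0;-1 -18 -55 0 0 0 0;-1 -10 -31 0 0 0 0;-1 0 0 0 0 0 0;-1 0 0 0 0 0 0'
python3 - <<'E'
from workcell import env, grab_frame, camera_model, models
import cv2
from h import *
s=env.state();print(s["ee_pos"],s["ee_rot"],s["qpos"].round(1))
cv2.imwrite("pics/w1.png",grab_frame("wrist"))
m=camera_model("wrist");print(m)
for n in ["cover_grip","wing_grip"]:
    print(n,[( [round(v) for v in d["point"]],round(d["p"],2)) for d in models.search_frame(n,"wrist")[:2]])
E
```

```text
time_s: 2.25
ee_pos: [397.7, 295.6, 197.6]
ee_rot: [180.0, 0.1, -158.1]
force: [1.1, -0.2, -0.2]
gripper_width: 90.9
gripper_force: 0.0
time_s: 3.0
ee_pos: [528.5, 139.4, 197.2]
ee_rot: [180.0, -0.0, -158.1]
force: [0.3, 0.0, -0.8]
gripper_width: 91.4
gripper_force: 0.0
[528.54626208 139.4343625  197.24481143] [ 1.79959399e+02 -2.64468522e-02 -1.58103352e+02] [ 13.5  15.8  93.3   0.   70.9 -98.4]
{'K': array([[325.1922621 ,   0.        , 278.91190333],
       [  0.        , 325.1922621 , 216.78590065],
       [  0.        ,   0.        ,   1.        ]]), 'mount': array([[-1.42409074e-03, -9.55990582e-01, -2.93393898e-01,
         8.25910817e+01],
       [ 9.99998593e-01, -1.10143106e-03, -1.26495819e-03,
         2.28784489e-01],
       [ 8.86134965e-04, -2.93395287e-01,  9.55990806e-01,
        -1.88518290e+02],
       [ 0.00000000e+00,  0.00000000e+00,  0.00000000e+00,
         1.00000000e+00]])}
cover_grip [([548, 92, 66], 0.93), ([466, 226, 28], 0.65)]
wing_grip [([615, -66, 126], 0.79)]
```

View pics/w1.png

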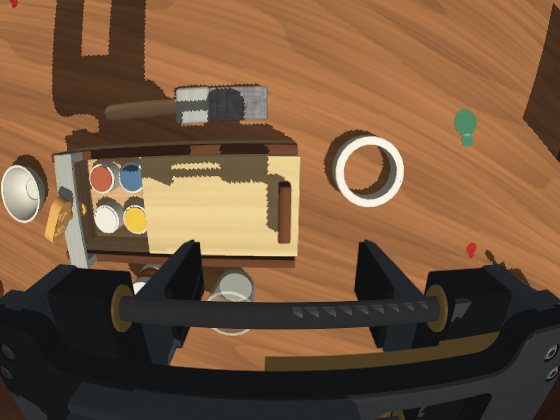

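Wrist view: bar top at about (285,212) px running vertically, and the wing from (68,203) to (50,238). Nothing stands next to the bar. I'll backproject both.

```bash
cat >> h.py <<'E'
from scipy.spatial.transform import Rotation as Ro
def wb(u,v,z,pos,rpy):
    m=camera_model("wrist");K=m["K"];M=np.array(m["mount"])
    a=np.array([u-K[0,2],v-K[1,2]]);r=np.hypot(*a);th=r/K[0,0]
    d=np.r_[a/r*np.sin(th),np.cos(th)]
    R=Ro.from_euler("xyz",rpy,degrees=True).as_matrix()
    o=R@M[:3,3]+pos;d=R@M[:3,:3]@d
    return (o+d*(z-o[2])/d[2]).round(1)
E
python3 - <<'E'
from h import *
P=[528.5,139.4,197.2];E=[180,0,-158.1]
f=lambda n,u,v,z:print(n,wb(u,v,z,P,E))
f("barA",286,182,96);f("barB",285,243,96)
f("cover BR",296,255,68);f("cover TR",298,156,68);f("railTR",297,147,72);f("railBR",295,262,72)
f("railTL",80,150,72)
f("wing1",66,203,129);f("wing2",52,238,129)
f("strapT",63,154,95);f("strapB",78,266,95)
E
```

```text
barA [501.4 135.3  96. ]
barB [556.6 156.8  96. ]
cover BR [575.2 177.5  68. ]
cover TR [477.7 139.   68. ]
railTR [469.6 134.4  72. ]
railBR [581.6 178.9  72. ]
railTL [551.3 -86.8  72. ]
wing1 [587.9 -56.  129. ]
wing2 [632.1 -68.5 129. ]
strapT [554.9 -93.5  95. ]
strapB [675.4 -50.5  95. ]
```

```bash
python3 -m crank '-1 -3 6 30 0 0 0;-1 0 0 40 0 0 0;-1 0 0 30 0 0 0;-1 0 0 11 0 0 0;1 0 0 0 0 0 0;1 0 0 0 0 0 0;1 0 0 0 0 0 0;1 0 0 0 0 0 0;1 0 0 0 0 0 0;1 0 0 0 0 0 0' 15; python3 -m crank '1 0 0 0 0 0 0;1 0 0 0 0 0 0' 
```

```text
time_s: 4.4
ee_pos: [529.7, 145.7, 86.4]
ee_rot: [180.0, 0.0, -158.1]
force: [-0.8, -0.4, 0.9]
gripper_width: 34.2
gripper_force: 0.0
time_s: 4.65
ee_pos: [529.6, 145.7, 86.3]
ee_rot: [180.0, -0.0, -158.1]
force: [-0.3, 0.2, 0.1]
gripper_width: 14.1
gripper_force: 0.0
```

```bash
python3 -m crank '1 0 0 0 0 0 0;1 0 0 0 0 0 0;1 0 -10 0 0 0 0;1 0 -15 0 0 0 0;1 0 -20 0 0 0 0;1 0 -20 0 0 0 0;1 0 -12 0 0 0 0;1 0 -5 0 0 0 0;1 0 0 0 0 0 0'; python3 -m crank '1 0 -3 0 0 0 0;1 0 -3 0 0 0 0;1 0 -2 0 0 0 0;1 0 0 0 0 0 0'
```

```text
time_s: 5.78
ee_pos: [560.2, 69.5, 86.3]
ee_rot: [180.0, -0.0, -158.1]
force: [0.0, 0.1, -0.4]
gripper_width: 0.6
gripper_force: 0.0
time_s: 6.28
ee_pos: [563.2, 62.2, 86.4]
ee_rot: [180.0, 0.0, -158.1]
force: [-0.2, -0.3, -1.0]
gripper_width: 0.6
gripper_force: 0.0
```

The fingers closed on nothing, so I'll look.

```bash
python3 - <<'E'
from workcell import env, grab_frame, camera_model, models
import cv2
cv2.imwrite("pics/w2.png",grab_frame("wrist"))
print([( [round(v) for v in d["point"]],round(d["p"],2)) for d in models.search_frame("cover_grip","wrist")[:2]])
grab_frame("top");print([( [round(v) for v in d["point"]],round(d["p"],2)) for d in models.search_frame("cover_grip","top")[:2]])
E
```

```text
[([536, 84, 65], 0.66), ([599, -68, 121], 0.54)]
[([537, 69, 71], 0.87)]
```

View pics/w2.png

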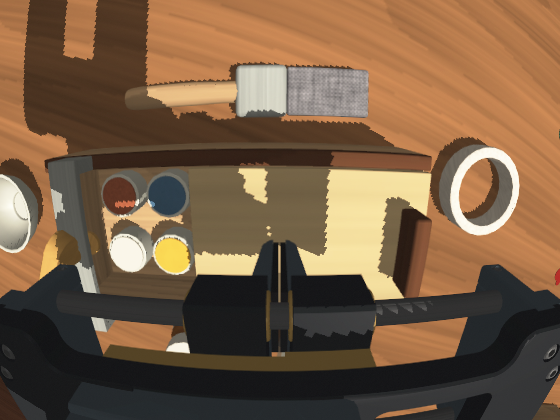

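```bash
python3 - <<'E'
from h import *
import cv2
from workcell import env,grab_frame
s=env.state();P=s["ee_pos"];E=s["ee_rot"]
f=lambda n,u,v,z:print(n,wb(u,v,z,P,E))
f("bar near edge top",404,208,96);f("bar far edge top",430,217,96);f("bar bottom corner",401,290,68)
f("cover far corner",428,172,68);f("cover front edge",193,200,68);f("cover front w1",0,0,68)
f("tip",278,243,P[2]-11)
f("tape c",480,190,24);f("strap",68,158,95);f("rail R",431,155,72)
print("w1 cover front", wb(143,200,68,[528.5,139.4,197.2],[180,0,-158.1]))
a=cv2.imread("pics/top0.png");b=grab_frame("top")
cv2.imwrite("pics/t2.png",cv2.resize(b[130:290,180:370],None,fx=4,fy=3.7,interpolation=cv2.INTER_CUBIC))
E
```

```text
bar near edge top [504.4 119.6  96. ]
bar far edge top [502.7 139.1  96. ]
bar bottom corner [565.2 164.1  68. ]
cover far corner [477.2 138.6  68. ]
cover front edge [556.   -2.8  68. ]
cover front w1 [ 453.9 -239.3   68. ]
tip [560.4  60.5  75.4]
tape c [466.9 219.5  24. ]
strap [551.5 -88.6  95. ]
rail R [466.1 133.3  72. ]
w1 cover front [579.    2.9  68. ]
```

View pics/t2.png

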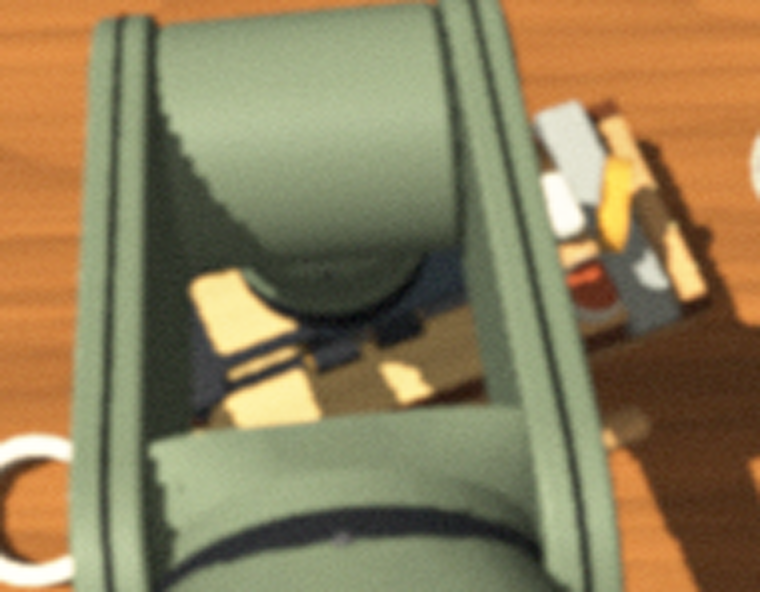

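The cover is still at its start (far corner unchanged at (477,139)), so the fingers never caught the bar. I'll lift, go behind the bar and look before pushing with closed fingers.

```bash
python3 -m crank '1 0 0 -30 0 0 0;1 0 0 -20 0 0 0;1 0 25 0 0 0 0;1 0 35 0 0 0 0;1 0 35 0 0 0 0;1 0 20 0 0 0 0;1 0 0 20 0 0 0;1 0 0 20 0 0 0;1 0 0 10 0 0 0;1 0 0 0 0 0 0';  python3 - <<'E'
from workcell import env, grab_frame, camera_model, models
import cv2
s=env.state();print(s["ee_pos"])
cv2.imwrite("pics/w3.png",grab_frame("wrist"))
E
```

```text
time_s: 7.78
ee_pos: [520.1, 168.7, 85.8]
ee_rot: [180.0, -0.1, -158.1]
force: [0.5, -0.5, 0.3]
gripper_width: 0.4
gripper_force: 0.0
[520.06177615 168.66289257  85.83140178]
```

View pics/w3.png

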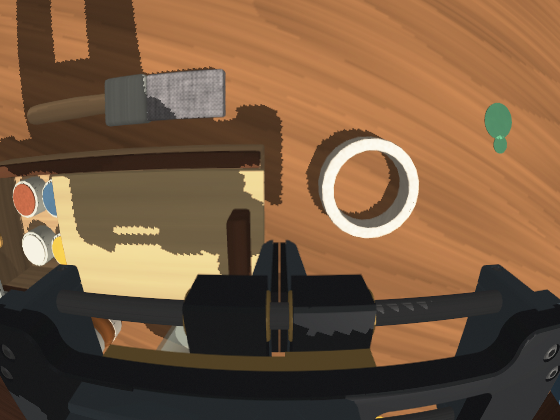

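The closed fingers now stand just behind the bar: bar at u≈228–250, finger back at u≈255. Push gently.

```bash
python3 -m crank '1 0 -8 0 0 0 0;1 0 -8 0 0 0 0;1 0 -8 0 0 0 0;1 0 0 0 0 0 0';  python3 - <<'E'
from workcell import env, grab_frame, models
import cv2
s=env.state();print(s["ee_pos"],s["force"])
cv2.imwrite("pics/w4.png",grab_frame("wrist"))
E
```

```text
time_s: 8.32
ee_pos: [529.6, 146.0, 86.5]
ee_rot: [180.0, 0.0, -158.2]
force: [0.1, -0.2, -0.1]
gripper_width: 0.2
gripper_force: 0.0
[529.61097291 145.95943673  86.50029559] [ 0.0681369  -0.2270238  -0.09011367]
```

View pics/w4.png

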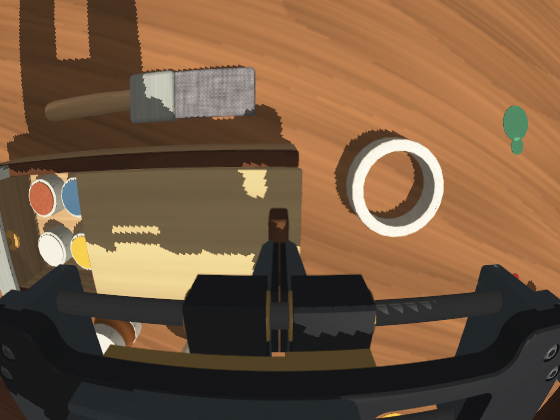

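The fingers sit where the bar is with no force and the cover hasn't moved, so the bar offers no contact at this height. I'll back off, go lower (tips about 2.5 mm above the cover) and push again.

```bash
python3 -m crank '1 0 12 0 0 0 0;1 0 14 0 0 0 0;1 0 0 5 0 0 0;1 0 -5 0 0 0 0;1 0 -5 0 0 0 0;1 0 -5 0 0 0 0' ; python3 -m crank '1 0 -6 0 0 0 0;1 0 -6 0 0 0 0;1 0 -6 0 0 0 0'; python3 - <<'E'
from workcell import env, grab_frame
from h import *
import cv2
s=env.state();print(s["ee_pos"],s["force"],s["effort"])
im=grab_frame("wrist");cv2.imwrite("pics/w5.png",im)
# cover far edge: yellow->wood transition along row 175..245
hsv=cv2.cvtColor(im,cv2.COLOR_BGR2HSV)
for u in range(250,330,4): print(u,im[180,u],end=" ")
E
```

```text
time_s: 9.12
ee_pos: [525.5, 156.2, 81.4]
ee_rot: [-180.0, 0.0, -158.1]
force: [-0.6, -0.6, 0.0]
gripper_width: 0.6
gripper_force: 0.0
time_s: 9.5
ee_pos: [532.1, 139.7, 81.4]
ee_rot: [180.0, 0.0, -158.1]
force: [0.4, 0.5, 0.8]
gripper_width: 0.5
gripper_force: 0.0
[532.08910102 139.66288076  81.39329678] [0.4083659  0.52976037 0.82327461] [ 4.28137919e-01 -4.10198486e+01 -1.96317190e+01 -3.97378590e-02
  6.90183789e-02  7.11364648e-02]
250 [156 220 242] 254 [156 220 242] 258 [156 220 242] 262 [156 220 242] 266 [156 220 242] 270 [118 168 199] 274 [ 68  95 112] 278 [ 68  95 112] 282 [ 68  96 112] 286 [ 68  96 113] 290 [ 69  97 113] 294 [ 68  96 113] 298 [ 69  96 113] 302 [ 68  96 113] 306 [ 67  96 112] 310 [ 69  97 114] 314 [ 80 127 189] 318 [ 80 128 191] 322 [ 78 126 188] 326 [ 78 126 188]
```

```bash
python3 - <<'E'
from h import *
import cv2
B=np.array([577,26]);yb=np.array([-.373,.928])
for n,P in [("w3",[520.1,168.7,85.8]),("w4",[529.6,146,86.5]),("w5",[532.1,139.7,81.4])]:
    im=cv2.imread(f"pics/{n}.png").astype(int)
    for v in (185,200):
        d=im[v,:,2]-im[v,:,0]; rat=im[v,:,2]/(im[v,:,0]+1)
        us=[u for u in range(150,340) if rat[u]<1.9 and rat[u+1:u+8].min()>1.9]
        print(n,v,us,[round(float((wb(u,v,68,P,[180,0,-158.1])[:2]-B)@yb),1) for u in us])
im=cv2.imread("pics/w5.png")
cv2.imwrite("pics/w5c.png",cv2.resize(im[140:300,130:360],None,fx=3.4,fy=3.4))
E
```

```text
w3 185 [264, 333] [143.9, 188.9]
w3 200 [264, 334] [143.8, 190.0]
w4 185 [301] [143.3]
w4 200 [300] [142.8]
w5 185 [312] [143.2]
w5 200 [311] [142.8]
```

View pics/w5c.png

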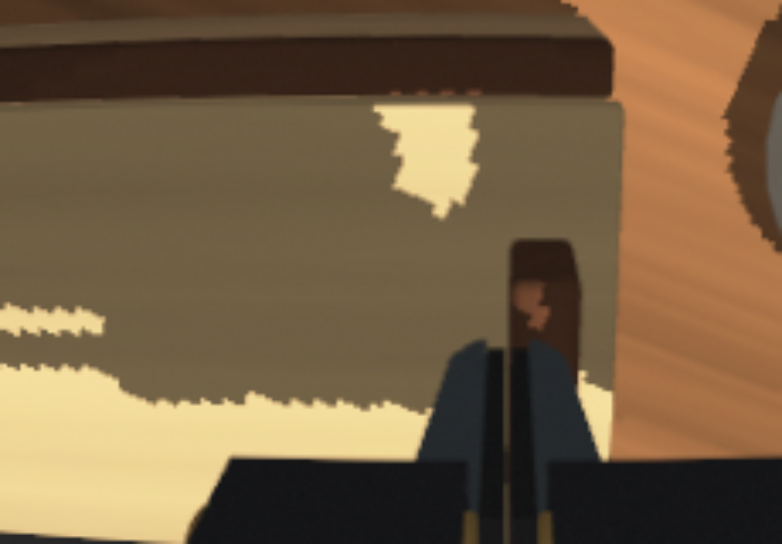

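Scale check from w1: the 91 mm opening spans 158 px at the tips. That puts the visible tips at tool z ≈ -18 mm, about 29 mm short of the stated +11, so they passed over the bar. I'll verify by touching down gently on the bar top (96 mm).

```bash
python3 -m crank '1 0 0 1 0 0 0;1 0 0 1 0 0 0;1 0 0 0 0 0 0'; python3 -m crank '1 0 0 1 0 0 0;1 0 0 1 0 0 0;1 0 0 0 0 0 0';python3 -m crank '1 0 0 1 0 0 0;1 0 0 0 0 0 0'
```

```text
time_s: 9.93
ee_pos: [531.9, 140.2, 79.7]
ee_rot: [-180.0, 0.0, -158.1]
force: [-0.7, -1.4, 3.1]
gripper_width: 0.6
gripper_force: 1.5
time_s: 10.3
ee_pos: [531.9, 140.3, 79.5]
ee_rot: [-180.0, 0.1, -158.1]
force: [-3.9, -1.5, 14.2]
gripper_width: 0.6
gripper_force: 7.2
time_s: 10.55
ee_pos: [532.0, 140.3, 79.4]
ee_rot: [-180.0, 0.1, -158.1]
force: [-5.2, -1.5, 19.7]
gripper_width: 0.1
gripper_force: 9.9
```

Confirmed: contact at TCP z ≈ 80, so the tips are ~16 mm above the TCP (behind it), 27 mm off the stated value. Now regrasp the bar with the right height (TCP 58).

```bash
python3 -m crank '0 0 0 -10 0 0 0;0 0 7 -10 0 0 0;0 0 0 0 0 0 0;0 0 0 0 0 0 0;0 0 0 0 0 0 0;0 0 0 12 0 0 0;0 0 0 14 0 0 0;0 0 0 12 0 0 0;0 0 0 0 0 0 0'; python3 -m crank '1 0 0 0 0 0 0;1 0 0 0 0 0 0;1 0 0 0 0 0 0;1 0 0 0 0 0 0;1 0 0 0 0 0 0;1 0 0 0 0 0 0' 15
```

```text
time_s: 11.68
ee_pos: [528.2, 146.4, 56.8]
ee_rot: [180.0, -0.2, -158.1]
force: [-0.2, -0.4, -0.2]
gripper_width: 45.9
gripper_force: 0.0
time_s: 12.42
ee_pos: [529.5, 146.6, 58.7]
ee_rot: [-180.0, 0.0, -158.1]
force: [-1.2, -1.2, 3.0]
gripper_width: 11.9
gripper_force: 15.0
```

```bash
python3 -m crank '1 0 -8 0 0 0 0;1 0 -16 0 0 0 0;1 0 -20 0 0 0 0;1 0 -20 0 0 0 0;1 0 -14 0 0 0 0;1 0 -7 0 0 0 0;1 0 0 0 0 0 0'; python3 -m crank '1 0 -3 0 0 0 0;1 0 -3 0 0 0 0;1 0 -2 0 0 0 0'; python3 -m crank '1 0 -2 0 0 0 0;1 0 -2 0 0 0 0;1 0 0 0 0 0 0'
```

```text
time_s: 13.3
ee_pos: [561.3, 65.2, 58.6]
ee_rot: [-179.9, -0.0, -158.2]
force: [-1.4, -2.4, 5.7]
gripper_width: 12.0
gripper_force: 15.0
time_s: 13.68
ee_pos: [563.8, 58.9, 58.6]
ee_rot: [-180.0, -0.0, -158.1]
force: [-2.5, -0.2, 5.6]
gripper_width: 12.0
gripper_force: 15.0
time_s: 14.05
ee_pos: [565.3, 55.0, 58.7]
ee_rot: [-180.0, -0.0, -158.1]
force: [-2.1, -0.7, 6.6]
gripper_width: 11.8
gripper_force: 15.0
```

```bash
python3 -m crank '1 0 -2 0 0 0 0;1 0 -2 0 0 0 0;1 0 0 0 0 0 0'; python3 -m crank '1 0 -2 0 0 0 0;1 0 -1 0 0 0 0;1 0 0 0 0 0 0';python3 -m crank '1 0 -2 0 0 0 0;1 0 0 0 0 0 0'
```

```text
time_s: 14.42
ee_pos: [566.2, 52.6, 58.6]
ee_rot: [179.9, -0.1, -158.2]
force: [-3.8, 4.7, 6.5]
gripper_width: 12.2
gripper_force: 15.0
time_s: 14.8
ee_pos: [566.2, 52.6, 58.6]
ee_rot: [179.6, -0.1, -158.3]
force: [-6.8, 12.0, 7.4]
gripper_width: 11.8
gripper_force: 15.0
time_s: 15.05
ee_pos: [566.2, 52.6, 58.6]
ee_rot: [179.4, -0.1, -158.3]
force: [-7.7, 18.3, 9.2]
gripper_width: 12.0
gripper_force: 15.0
```

Cover is on its stop (bar at box y = 28 mm). Relax, release, lift and go above the wing.

```bash
python3 -m crank '1 0 3 0 0 0 0;1 0 2 0 0 0 0;0 0 0 0 0 0 0;0 0 0 0 0 0 0;0 0 0 0 0 0 0;0 0 0 0 0 0 0;-0.2 0 0 -30 0 0 0;-0.2 0 0 -45 0 0 0;-0.2 0 0 -45 0 0 0;-0.2 0 0 -20 0 0 0'; python3 -m crank '-0.2 0 -35 0 0 0 0;-0.2 0 -50 0 0 0 0;-0.2 0 -35 0 0 0 0;-0.2 0 -13 0 0 0 0;-0.2 0 0 0 0 0 0;-0.2 0 0 0 0 0 0';  python3 - <<'E'
from workcell import env, grab_frame, models
import cv2
s=env.state();print(s["ee_pos"],s["ee_rot"],s["qpos"].round(1))
im=grab_frame("wrist");cv2.imwrite("pics/w6.png",im)
for n in ["wing_grip","cover_grip"]: print([( [round(v) for v in d["point"]],round(d["p"],2)) for d in models.search_frame(n,"wrist")[:2]])
cv2.imwrite("pics/w6c.png",cv2.resize(im[120:320,180:430],None,fx=3,fy=3))
E
```

```text
time_s: 16.3
ee_pos: [568.2, 53.0, 201.4]
ee_rot: [-179.9, 0.3, -158.1]
force: [0.0, -0.1, 0.3]
gripper_width: 55.0
gripper_force: 0.0
time_s: 17.05
ee_pos: [616.1, -69.2, 198.3]
ee_rot: [180.0, -0.0, -158.0]
force: [-0.5, 0.6, 0.2]
gripper_width: 54.6
gripper_force: 0.0
[616.07663501 -69.2082344  198.33853241] [ 1.79950077e+02 -8.40939191e-03 -1.58041399e+02] [  -7.5   22.4   83.3    0.    74.4 -119.5]
[([613, -70, 129], 0.59)]
[([582, 0, 65], 0.98)]
```

View pics/w6c.png

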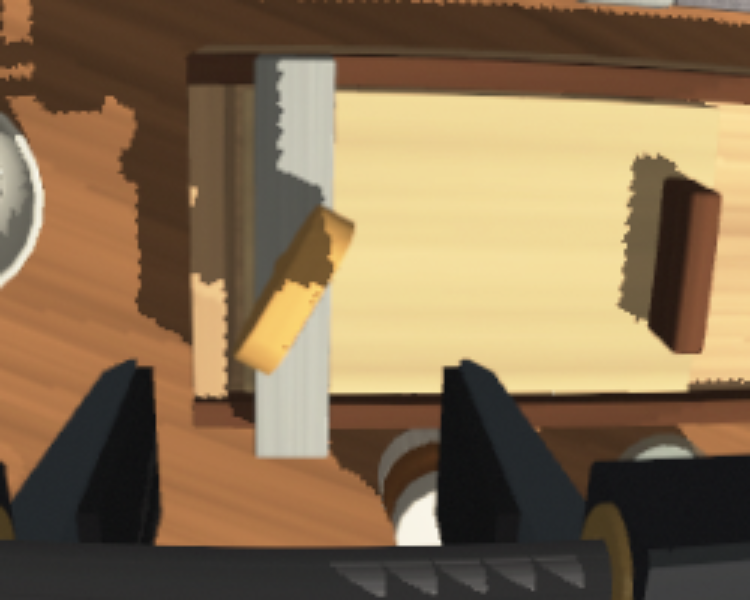

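The cover is shut under the strap; the wing's top runs from about (292,192) to (264,242) px in the full frame.

```bash
python3 - <<'E'
from h import *
P=[616.1,-69.2,198.3];E=[180,0,-158.04]
g=lambda x,y,z:wb(180+x/3,120+y/3,z,P,E)
a=g(337,217,129);b=g(253,365,129);d=b-a
print(a,b,(a+b)/2,np.hypot(*d[:2]),np.degrees(np.arctan2(d[1],d[0])))
s=[g(296,58,95),g(292,457,95)];d=s[1]-s[0];print((s[0]+s[1])/2,np.hypot(*d[:2]),np.degrees(np.arctan2(d[1],d[0])))
r=[g(188,55,72),g(750,78,72)];d=r[1]-r[0];print("rail",np.degrees(np.arctan2(d[1],d[0]))-90)
E
```

```text
[589.6 -68.2 129. ] [638.1 -73.9 129. ] [613.85 -71.05 129.  ] 48.8337997702411 -6.702982425744764
[616.5  -70.15  95.  ] 130.28910161636705 21.28693726601178
rail 21.162160311579058
```

```bash
python3 -m crank '-0.2 0 0 0 0 0 9.6;-0.2 0 0 0 0 0 9.6;-0.2 0 0 0 0 0 9.5;-0.2 1 -2 20 0 0 0;-0.2 0 0 40 0 0 0;-0.2 0 0 35 0 0 0;-0.2 0 0 17 0 0 0;-0.2 0 0 0 0 0 0'; python3 -m crank '1 0 0 0 0 0 0;1 0 0 0 0 0 0;1 0 0 0 0 0 0;1 0 0 0 0 0 0;1 0 0 0 0 0 0;1 0 0 0 0 0 0;1 0 0 0 0 0 0' 20
```

```text
time_s: 18.2
ee_pos: [614.8, -71.8, 85.6]
ee_rot: [180.0, -0.1, 173.2]
force: [-0.1, -0.2, 0.2]
gripper_width: 54.6
gripper_force: 0.0
time_s: 19.08
ee_pos: [615.5, -71.1, 86.7]
ee_rot: [179.9, 0.0, 173.2]
force: [-1.1, 4.4, 1.9]
gripper_width: 11.9
gripper_force: 20.0
```

```bash
python3 -m crank '1 0 0 0 0 0 6;1 0 0 0 0 0 9;1 0 0 0 0 0 9;1 0 0 0 0 0 6;1 0 0 0 0 0 0' ; python3 -c "
from workcell import env;s=env.state();print(s['torque'],s['force'])"; python3 -m crank '1 0 0 0 0 0 8;1 0 0 0 0 0 10;1 0 0 0 0 0 10;1 0 0 0 0 0 10;1 0 0 0 0 0 10;1 0 0 0 0 0 10;1 0 0 0 0 0 10;1 0 0 0 0 0 10;1 0 0 0 0 0 10;1 0 0 0 0 0 10'; python3 -m crank '1 0 0 0 0 0 10;1 0 0 0 0 0 4;1 0 0 0 0 0 0' ; python3 -c "
from workcell import env;s=env.state();print(s['torque'],s['force'],s['qpos'].round(1))"
```

```text
time_s: 19.7
ee_pos: [615.5, -71.1, 86.7]
ee_rot: [179.9, -0.0, 143.2]
force: [-0.1, 5.5, 3.0]
gripper_width: 11.7
gripper_force: 20.0
[ 0.87621242  0.06158563 -0.04142842] [-0.14139671  5.54672499  2.98765445]
time_s: 20.95
ee_pos: [615.4, -71.2, 86.7]
ee_rot: [-179.9, -0.1, 44.9]
force: [-0.2, 5.8, 2.8]
gripper_width: 11.9
gripper_force: 20.0
time_s: 21.32
ee_pos: [615.3, -71.1, 86.7]
ee_rot: [-179.9, -0.1, 31.2]
force: [-0.3, 5.7, 2.3]
gripper_width: 11.9
gripper_force: 20.0
[ 0.85804806  0.23286947 -0.05382145] [-0.27346732  5.69920876  2.26490137] [-7.7 27.1 92.6  0.1 60.3 51.1]
```

```bash
T='from workcell import env;s=env.state();print("TORQUE",s["torque"].round(3),s["ee_rot"].round(2),"cmdcheck",s["effort"][5].round(3))'; python3 -m crank '1 0 0 0 0 0 4;1 0 0 0 0 0 4;1 0 0 0 0 0 0' | grep -v time; python3 -c "$T"; python3 -m crank '1 0 0 0 0 0 2;1 0 0 0 0 0 0'|grep grip; python3 -c "$T"; python3 -m crank '1 0 0 0 0 0 2;1 0 0 0 0 0 0'|grep grip; python3 -c "$T"
```

```text
ee_pos: [615.3, -71.1, 86.7]
ee_rot: [-179.9, -0.0, 23.2]
force: [-1.0, 5.5, 2.6]
gripper_width: 11.9
gripper_force: 20.0
TORQUE [ 0.87   0.252 -0.031] [-1.799e+02 -5.000e-02  2.317e+01] cmdcheck 0.049
gripper_width: 11.9
gripper_force: 20.0
TORQUE [0.865 0.26  0.218] [-1.7991e+02 -4.0000e-02  2.1230e+01] cmdcheck 0.253
gripper_width: 12.8
gripper_force: 20.0
TORQUE [0.872 0.233 0.651] [-1.7993e+02 -2.0000e-02  1.9320e+01] cmdcheck 0.715
```

Torque rose at yaw ≈ 21.2°, matching the box yaw, so the screw is seated. Back off to yaw 111.3°.

```bash
python3 -m crank '1 0 0 0 0 0 -4;1 0 0 0 0 0 -8;1 0 0 0 0 0 -10;1 0 0 0 0 0 -10;1 0 0 0 0 0 -10;1 0 0 0 0 0 -10;1 0 0 0 0 0 -10;1 0 0 0 0 0 -10;1 0 0 0 0 0 -10;1 0 0 0 0 0 -6'; python3 -m crank '1 0 0 0 0 0 -4;1 0 0 0 0 0 0;1 0 0 0 0 0 0;1 0 0 0 0 0 0'
python3 - <<'E'
from workcell import env, grab_frame, models
s=env.state();print(s["torque"].round(3),s["ee_rot"].round(2),s["qvel"].round(2))
grab_frame("top")
for n in ["cover_grip","wing","paint_jar","water_cup","brush","mix_bowl","tape_roll"]: print(n,[( [round(v) for v in d["point"]],round(d["p"],2)) for d in models.search_frame(n,"top")[:1]])
E
```

```text
time_s: 23.45
ee_pos: [615.5, -71.2, 86.7]
ee_rot: [179.9, -0.1, 107.4]
force: [-0.4, 5.5, 2.4]
gripper_width: 12.1
gripper_force: 20.0
time_s: 23.95
ee_pos: [615.5, -71.3, 86.7]
ee_rot: [179.9, -0.1, 111.2]
force: [0.3, 4.7, 3.3]
gripper_width: 11.9
gripper_force: 20.0
[0.865 0.045 0.077] [ 1.7994e+02 -8.0000e-02  1.1119e+02] [-0.06  0.08 -0.02 -0.01  0.02  0.09]
cover_grip [([584, 8, 67], 0.74)]
wing []
paint_jar [([690, 33, 62], 0.63)]
water_cup []
brush [([456, 28, 16], 0.96)]
mix_bowl [([665, -212, 16], 0.75)]
tape_roll [([468, 226, 22], 0.77)]
```

```bash
python3 -c "
from workcell import env;print(env.job_done())"
```

```text
the job is handed in; nothing more can be done
None
```

The job is handed in: the cover is shut on its stop, and the thumbscrew was seated, backed off about 90° and is still held at 20 N. The jar, bowl, brush and tape roll look unmoved; the cup was not seen in the last picture. No verdict was returned.

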